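# Free the idler carriage of a belt rig and hold it back past its click

## Task

A colleague is about to slip a new belt onto the bench belt rig. Flip the cam lever over to its outer side to free the idler carriage, then push the carriage by its upright plate, against its spring, towards the drive pulley until the pawl has clicked in behind the ratchet tooth, and keep it pressed clearly beyond that click, so that your push and not the pawl carries the spring. Finish while still holding it there, and leave the loose parts around the rig where they are.

Things in the scene. Friction and masses are not known exactly. Their poses are not given: they have to be found in the camera images.
- rig: Belt rig screwed to the bench: aluminium base plate 360 x 170 x 12 mm. Origin: centre of its underside, on the bench. Its x axis runs along the plate, the way the carriage is pushed, towards the drive pulley; y to the left of that, z up. The rear rail block at x = -155 mm is 36 mm high. The cam lever stands on the +y side, the pawl on the -y side.
- drive_pulley (a point): Top centre of the fixed toothed aluminium drive pulley (radius 32 mm) on a black block near the far end of the rig, at (130, 0, 68) mm in the rig's frame.
- carriage (a joint): Idler carriage, aluminium block 90 x 60 x 30 mm on two rails. Slide in m along the rig's +x: 0 = sprung out (start), 0.040 = end stop. The spring pushes back 5 N at 0, 13 N at 0.040; the pawl adds up to about 3 N. The pawl rides up the tooth from about 0.004 and clicks in at about 0.024, where the carriage rests if let go; beyond the click means 0.027 or more. The locked cam lever blocks it.
- push_face (a point): Middle of the rear (-x) face of the carriage's upright steel push plate, 66 mm above the bench; at carriage = 0 it is at (-95, 0, 66) mm in the rig's frame. Moves with the carriage, axes as the rig's. The plate is 8 mm thick, 56 mm wide along y, its top 84 mm above the bench; behind it nothing is higher than 36 mm.
- idler (a point): Top centre of the black idler pulley (radius 25 mm) on the carriage, 68 mm above the bench, 63 mm ahead (+x) of push_face; moves with the carriage.
- cam_lever (a joint): Cam lever, in rad: 0 = locked, leaning 0.8 rad from vertical inwards over the rig (-y); 1.6 = free, leaning 0.8 rad outwards (+y), at its stop; free above 1.1. Starts at 0 to 0.12 and stays where left (friction 0.09 N m); closed fingers can push it over sideways. When locked, a steel finger on its hub lies across the carriage's front; when free that finger stands up to about 105 mm.
- lever_axis (a point): Point on the cam lever's axis, which is parallel to the rig's x, in the plane in which the lever swings: (34, 75, 40) mm in the rig's frame.
- lever_knob (a point): Centre of the black ball (diameter 18 mm) at the end of the cam lever, a dark steel bar 12 x 10 mm, 80 mm from lever_axis. At cam_lever = 0 it is at (34, 18, 96) mm in the rig's frame, at 1.6 at (34, 132, 96) mm; on the way it rises to 120 mm above the bench.
- pawl (a joint): Sprung pawl, a dark steel arm 51 mm long turning about an upright pin at (-85, -56) mm in the rig's frame, beside the carriage's -y flank, which carries the tooth. In rad: 0 = dropped in; up to about 0.16 while the tooth lifts it; snaps back to 0 at the click.
- pawl_tip (a point): Top of the pawl's round steel tip (diameter 7 mm), 41 mm above the bench, at (-39, -34) mm in the rig's frame when dropped in.
- bush: Loose flanged brass bush, diameter 34 mm, 30 mm high, a bystander. Origin: centre of its underside.
- hub: Loose black flanged hub, diameter 72 mm, 28 mm high, a bystander. Origin: centre of its underside.
- vblock: Loose steel V-block, 50 x 36 x 34 mm, a bystander. Origin: centre of its underside.

How it is judged:
By the outcome, as a careful person would: the job done as asked, in the order asked, and still so for the second after the job is handed in, while the arm keeps its last pose, push and grip.
It also fails if it takes over 42 s, if anything falls off the work surface, if the arm or the gripper's body presses on something with over 40 N, if the wrist force passes 120 N, or if a joint passes its speed limit or range.

## Robot

A 7-joint arm with a two-finger parallel gripper is mounted at the origin on the work surface. World frame = base frame: x ahead of the robot, y to its left, z up, the work surface at z = 0. Lengths are in m, angles in degrees, forces in N, time in s.
With the tool pointing down it reaches from about 0.4 to 0.925 m from the base axis. Payload 5.6 kg.
Tool frame: the origin (TCP) lies on the front face of the gripper's body, between the roots of the fingers; the fingertips stand 73 mm ahead of it and the grasp point (between the pads) lies 54 mm ahead of it; z points along the fingers, y is the line along which they close (so a half turn about z gives the same grasp; the last joint's range is limited). The gripper opens to 85 mm and grips with 20 to 120 N. Pads are 22 mm wide; open, the fingers measure 114 mm over their backs; the gripper's body (76 mm by 85 mm) begins 54 mm behind the grasp point. The pads swing forward as they close: fully open they stand 13 mm farther back than shut.
Start: joints at [-77.693, 26.786, -0.665, 91.828, 0.344, 61.387, -3.226], TCP at [0.166, 0.629, 0.304] pointing down, gripper open.
Joint ranges: [-144.91, 144.91], [-17.63, 115.5], [-89.93, 88.59], [15.96, 139.68], [-74.01, 254.01], [8.47, 105.57], [-167.45, 167.45]. Speed limits (degrees/s): [147.25, 147.25, 180, 180, 180, 180, 180].

## Interface

Orientations are given as a 3x3 rotation matrix whose columns are the frame's x, y, z axes.
In Python, from rig import manip, grab_frame gives the robot as it stands.
- The arm moves only by the tool jog_arm, never from a script. Its argument "steps" is a list of rows, each an object with "slide": the shift along the tool's x, y, z in m, a list of three; "angular": the turn, a rotation vector about the tool's x, y, z in degrees, a list of three. A call has 1 to 20 rows; each row shifts and turns the commanded pose from where the row before left it, along the tool's axes as they then stand; what a row does not reach is not made up. A row lasts 1/12 s, in which the tool goes at most 41.7 mm and 7.16 degrees, less where a joint would pass 70% of its speed; a pose out of reach is approached as far as the arm can. A call is refused whole if a number of a shift passes 0.0417 or a number of a turn 7.16, either way. A call with a gripper value outside its range is refused whole. "hand" is the closure, from -1 (fully open) to 1 (shut), set as the call begins (left out, the last holds). The fingers move at their own pace and stop on an object; "grip_force" is the grip in N (left out, the last holds). Time passes only in rows, so rows that do not move let the fingers close. It gives the time, the measured TCP pose, the force, the opening and the grip force at its end, in the units of the state.
- manip.get_obs(): the state, without advancing time (a new reading comes with each control period).
- grab_frame(name): name is "scene" or "side" or "wrist"; returns a dict with "color" (420x560x3 uint8, blue, green, red), "depth" (420x560 float32, m along the optical axis (not along the pixel's ray), 0 where there is no reading), "fovy" (degrees; the focal length in pixels is half the picture's height over the tangent of half this angle, whatever the lens; pixels are square), "cx", "cy" (the principal point, pixels), "origin" and "rotation" of the camera in the world; the wrist camera has in their place "tool_from_camera" (4x4, takes a point from camera to tool coordinates, whose origin is the TCP and whose axes are the flange's). Camera axes: x right, y up, looking along -z (the intrinsics and any distortion apply to the point x, -y, -z); pixel columns grow to the right and rows downward; lengths in m; the calibration is good to about 2 mm. A picture is of the moment at which its call begins: read the wrist's pose just before it.
- manip.close_job(): hands the job in; it is judged then, once.
The state is a dict: "time": time; "joints": joint angles; "joint_vel": joint speeds; "effort": joint torques, N m; "position": TCP position; "ee_rot": TCP orientation; "wrist_force": force on the tool from outside, world axes, zero at the start; "ft_torque": the same for the moment, N m; "opening": opening from 0.0 (shut) to 1.0 (fully open); "grasp_force": force on a finger pad.
Only numpy, scipy, OpenCV 4.12 (cv2) and the standard library are available. Lean on these libraries where they do the work, as an engineer would, in place of code of your own. Each camera call takes 0.05 s, during which the arm holds its last target. There are 200 camera calls.

## Working session

There is one attempt and no reset: what is moved stays moved. The work goes in short steps, Python scripts to look and compute and a tool call to move; the robot and the scene stay as the last step left them, time stands still between calls to the robot, and variables do not carry over. Pictures are saved under pics/ and viewed, at most 10 in all, crops included, and the job is handed in when it is done.

Besides the shell and the picture viewer there is one more tool, called after "Call:" as name(argument=value, ...), one argument or row to a line, values as JSON. jog_arm: Moves the arm, as the interface text tells. Its arguments: {"type":"object","properties":{"steps":{"type":"array","items":{"type":"object","properties":{"slide":{"type":"array","items":{"type":"number"}},"angular":{"type":"array","items":{"type":"number"}}}}},"hand":{"type":"number"},"grip_force":{"type":"number"}},"required":["steps"]}

```bash
ls; mkdir -p pics
python3 - <<'E'
from rig import manip, grab_frame
import cv2,numpy as np
o=manip.get_obs();print(o['time'],o['position'],np.round(o['ee_rot'],3).tolist(),o['opening'])
for n in ['scene','side']:
    f=grab_frame(n);cv2.imwrite(f'pics/{n}0.png',f['color']);np.savez(f'{n}0.npz',**f)
    print(n,f['fovy'],f['cx'],f['cy'],np.round(f['origin'],3),np.round(f['rotation'],3).tolist(),[k for k in f])
E
```

```text
pics
0.0 [0.16566758 0.6280658  0.30293011] [[-0.967, 0.255, -0.0], [0.255, 0.967, -0.002], [-0.0, -0.002, -1.0]] 0.9965062423712421
scene 42.946808876873874 282.1375404317725 209.49578238692217 [1.332 0.624 0.658] [[-0.64, -0.42, 0.644], [0.768, -0.324, 0.552], [-0.023, 0.848, 0.53]] ['color', 'depth', 'fovy', 'cx', 'cy', 'origin', 'rotation']
side 48.07221081476977 283.88043844951517 205.3634040264524 [ 0.324 -0.751  0.763] [[0.928, 0.222, -0.299], [-0.372, 0.592, -0.715], [0.018, 0.775, 0.632]] ['color', 'depth', 'fovy', 'cx', 'cy', 'origin', 'rotation']
```

View pics/scene0.png

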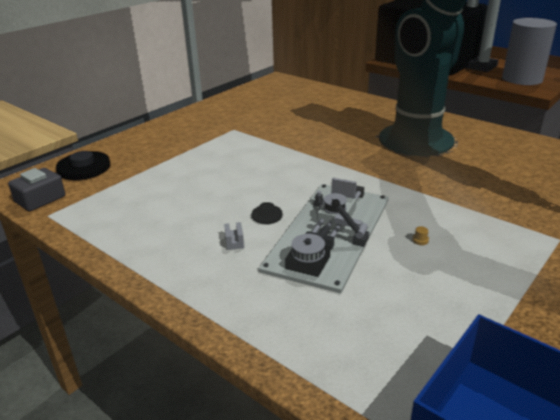

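View pics/side0.png

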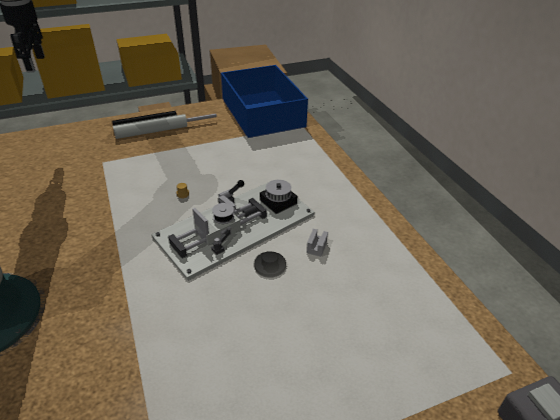

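The rig is seen in both views. In the side view its corners are near (153,235), (187,271) and (314,212), the drive pulley is at (279,188) and the push plate at (200,222). In the scene view the pulley is at (308,245) and the push plate at (345,188). The bush (422,236), hub (267,213) and V-block (233,237) are clear of the rig.

```bash
cat > h.py <<'E'
import numpy as np,cv2
def cam(f):
    return (210/np.tan(np.radians(float(f['fovy'])/2)),float(f['cx']),float(f['cy']),f['origin'],f['rotation'])
def ray(f,u,v):
    F,cx,cy,o,R=cam(f); u=np.asarray(u,float);v=np.asarray(v,float)
    return np.stack([(u-cx)/F,-(v-cy)/F,-np.ones_like(u)],-1)@R.T
def onz(f,u,v,z):
    d=ray(f,u,v);return f['origin']+d*((z-f['origin'][2])/d[...,2])[...,None]
def cloud(f):
    v,u=np.mgrid[:420,:560];return f['origin']+ray(f,u,v)*f['depth'][...,None]
def proj(f,P):
    F,cx,cy,o,R=cam(f);p=(np.asarray(P)-o)@R
    return np.stack([cx+F*p[...,0]/-p[...,2],cy-F*p[...,1]/-p[...,2]],-1)
E
python3 - <<'E'
from h import *
for n,c in [('scene',(308,240)),('side',(279,187))]:
    f=dict(np.load(f'{n}0.npz'));C=cloud(f)
    p=C[c[1],c[0]];print(n,'pulley depth',p.round(4),'onz',onz(f,c[0],c[1],.068).round(4))
    ok=(f['depth']>0)
    near=ok&(np.hypot(C[...,0]-p[0],C[...,1]-p[1])<.4)
    paper=C[near&(abs(C[...,2])<.006)];print('paper z',np.median(paper[:,2]),paper[:,2].std())
    g=f['color'].astype(int); 
    m=(near&(C[...,2]>.008)&(C[...,2]<.13)).astype(np.uint8)
    k,l,s,ct=cv2.connectedComponentsWithStats(m)
    for i in range(1,k):
        if s[i,4]>60:
            q=C[l==i];r=cv2.minAreaRect(q[:,:2].astype(np.float32)*1000);print(s[i],r,q[:,2].max().round(3))
    cv2.imwrite(f'pics/m_{n}.png',cv2.resize(np.hstack([f['color'][150:300,130:400]]),None,fx=2.9,fy=2.9,interpolation=cv2.INTER_CUBIC)[:600,:800])
E
```

```text
scene pulley depth [0.6711 0.1198 0.0694] onz [0.6695 0.1186 0.068 ]
paper z 0.0009879940686308153 0.0014243110850265508
[ 259  178  130  113 8058] ((544.3003540039062, 83.31391906738281), (364.9075012207031, 173.98789978027344), 16.469884872436523) 0.111
[252 202  31  21 458] ((579.4739379882812, -66.52827453613281), (68.74771881103516, 68.79914855957031), 43.17235565185547) 0.031
[225 222  20  26 375] ((696.960693359375, -55.87647247314453), (55.820838928222656, 36.09138107299805), 49.604042053222656) 0.037
[413 226  16  17 213] ((453.9050598144531, 249.38348388671875), (31.82293128967285, 30.80228042602539), 26.577648162841797) 0.034
[ 421  314   98   96 3648] ((788.8873291015625, 488.4597473144531), (58.552833557128906, 182.69760131835938), 89.52894592285156) 0.103
side pulley depth [0.668  0.1084 0.0662] onz [0.6671 0.1061 0.068 ]
paper z 0.00119680612861639 0.00147741899095486
[ 241  100   58   37 1459] ((776.381591796875, 458.5742492675781), (51.02705001831055, 175.71873474121094), 74.27698516845703) 0.104
[ 151  180  163   99 7605] ((543.6627197265625, 79.40206909179688), (360.9254455566406, 176.8406982421875), 16.54584312438965) 0.11
[176 183  13  14 138] ((451.3172302246094, 244.87586975097656), (31.613367080688477, 28.56705093383789), 0.8546160459518433) 0.034
[306 229  22  26 379] ((695.0508422851562, -58.51506042480469), (53.71917724609375, 36.644195556640625), 48.82587814331055) 0.039
[253 251  33  25 603] ((573.8151245117188, -73.93497467041016), (69.25174713134766, 70.27564239501953), 68.17603302001953) 0.032
```

View pics/m_side.png

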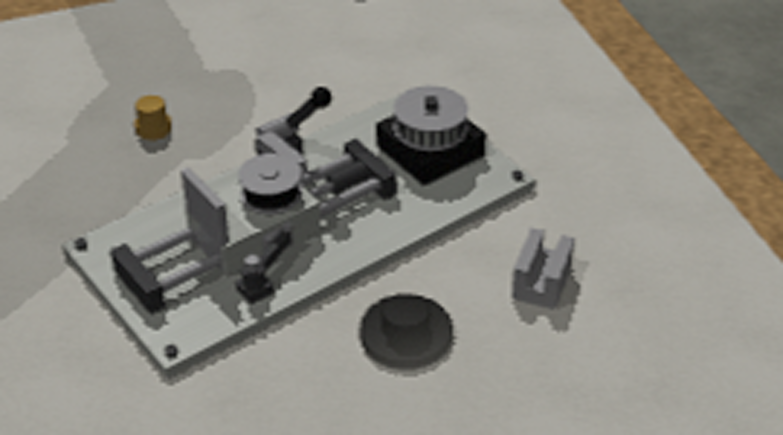

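View pics/m_scene.png

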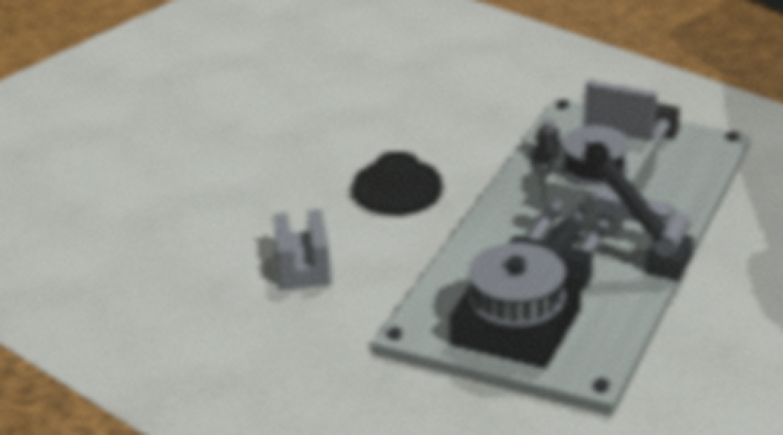

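The crops show the locked lever with its knob over the rig: side crop (320,97), scene crop (597,152). The push plate is free to reach from behind. I'll check the fitted rig pose by overlaying the known points.

```bash
cat >> h.py <<'E'
C0=np.array([.544,.0813,0]);YAW=16.5
def R0(y=None):
    a=np.radians(YAW if y is None else y);return np.array([[np.cos(a),-np.sin(a),0],[np.sin(a),np.cos(a),0],[0,0,1]])
def W(p): return C0+R0()@(np.asarray(p,float)/1000)
E
python3 - <<'E'
from h import *
ims=[]
for n,(x,y) in [('scene',(250,165)),('side',(140,165))]:
    f=dict(np.load(f'{n}0.npz'));im=cv2.resize(f['color'][y:y+125,x:x+185],None,fx=4.3,fy=4.3,interpolation=cv2.INTER_CUBIC)[:300*2]
    im=cv2.resize(f['color'][y:y+125,x:x+185],(800,540),interpolation=cv2.INTER_CUBIC)
    for p in [(-180,-85,12),(-180,85,12),(180,-85,12),(180,85,12),(130,0,68),(-32,0,68),(34,18,96),(-39,-34,41),(-95,-28,84),(-95,28,84)]:
        u,v=(proj(f,W(p))-[x,y]+.5)*4.32;cv2.drawMarker(im,(int(u),int(v)),(0,0,255),0,14,1)
    ims.append(im)
cv2.imwrite('pics/ov.png',cv2.resize(np.vstack(ims),(444,600),interpolation=cv2.INTER_AREA))
E
```

```text
(no output)
```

View pics/ov.png

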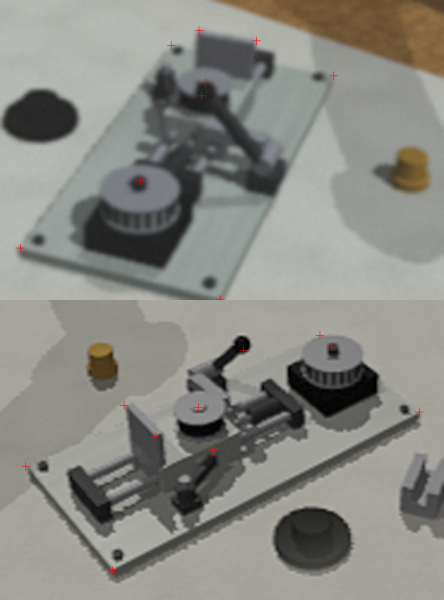

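The overlay matches: the markers sit on the corners, pulley centres, knob (side (242,343)), pawl tip and plate top. Next I turn the tool to the rig's axes, shut the fingers and travel.

Call:
jog_arm(
  hand=1,
  grip_force=40,
  steps=[
    {"angular": [0,0,-6.26]},
    {"angular": [0,0,-6.26]},
    {"angular": [0,0,-6.26]},
    {"angular": [0,0,-6.26]},
    {"angular": [0,0,-6.26]},
  ],
)

```text
validation failed for argument at $.st...
```

Call:
jog_arm(
  steps=[
    {"slide": [-0.0065,-0.017,0]},
    {"slide": [-0.0125,-0.0335,0]},
    {"slide": [-0.0125,-0.0335,0]},
    {"slide": [-0.0125,-0.0335,0]},
    {"slide": [-0.0125,-0.0335,0]},
    {"slide": [-0.0125,-0.0335,0]},
    {"slide": [-0.0125,-0.0335,0]},
    {"slide": [-0.0125,-0.0335,0]},
    {"slide": [-0.0125,-0.0335,0]},
    {"slide": [-0.0125,-0.0335,0]},
    {"slide": [-0.0125,-0.0335,0]},
    {"slide": [-0.0125,-0.0335,0]},
    {"slide": [-0.0125,-0.0335,0]},
    {"slide": [-0.0125,-0.0335,0]},
    {"slide": [-0.0125,-0.0335,0]},
    {"slide": [-0.0125,-0.0335,0]},
    {"slide": [-0.0125,-0.0335,0]},
    {"slide": [-0.0125,-0.0335,0]},
    {"slide": [-0.0125,-0.0335,0]},
    {"slide": [-0.0065,-0.017,0]},
  ],
)

```text
validation failed for argument at $.st...
```

```bash
cat > st.py <<'E'
from h import *
from rig import manip
o=manip.get_obs();R=o['ee_rot']
p=o['position'];r=R0().T@(p-C0)*1000
print('t',o['time'],'rig TCP',r.round(1),'tip z',(r[2]-73).round(1),'open',o['opening'],'F rig',(R0().T@o['wrist_force']).round(1),'F',np.linalg.norm(o['wrist_force']).round(1))
print('rot vs rig',(R0().T@R).round(3).tolist())
E
python3 st.py
```

```text
t 0.1 rig TCP [-207.4  631.8  303. ] tip z 230.0 open 0.9988313382510571 F rig [ 0.1 -0.3 -0.2] F 0.4
rot vs rig [[-0.855, 0.519, -0.001], [0.519, 0.855, -0.001], [-0.0, -0.002, -1.0]]
```

Call:
jog_arm(
  hand=1,
  grip_force=40,
  steps=[
    {"slide": [0.0,0.0,0.0],"angular": [0.0,0.0,-6.26]},
    {"slide": [0.0,0.0,0.0],"angular": [0.0,0.0,-6.26]},
    {"slide": [0.0,0.0,0.0],"angular": [0.0,0.0,-6.26]},
    {"slide": [0.0,0.0,0.0],"angular": [0.0,0.0,-6.26]},
    {"slide": [0.0,0.0,0.0],"angular": [0.0,0.0,-6.26]},
  ],
)

```text
time: 0.52
position: [0.1657, 0.6283, 0.3033]
ee_rot: [[-0.957, -0.29, -0.0], [-0.29, 0.957, -0.001], [0.0, -0.001, -1.0]]
wrist_force: [-0.0, 0.1, -0.1]
opening: 0.3
grasp_force: 0.0
```

Call:
jog_arm(
  steps=[
    {"slide": [-0.0065,-0.017,0],"angular": [0,0,0]},
    {"slide": [-0.0125,-0.0335,0],"angular": [0,0,0]},
    {"slide": [-0.0125,-0.0335,0],"angular": [0,0,0]},
    {"slide": [-0.0125,-0.0335,0],"angular": [0,0,0]},
    {"slide": [-0.0125,-0.0335,0],"angular": [0,0,0]},
    {"slide": [-0.0125,-0.0335,0],"angular": [0,0,0]},
    {"slide": [-0.0125,-0.0335,0],"angular": [0,0,0]},
    {"slide": [-0.0125,-0.0335,0],"angular": [0,0,0]},
    {"slide": [-0.0125,-0.0335,0],"angular": [0,0,0]},
    {"slide": [-0.0125,-0.0335,0],"angular": [0,0,0]},
    {"slide": [-0.0125,-0.0335,0],"angular": [0,0,0]},
    {"slide": [-0.0125,-0.0335,0],"angular": [0,0,0]},
    {"slide": [-0.0125,-0.0335,0],"angular": [0,0,0]},
    {"slide": [-0.0125,-0.0335,0],"angular": [0,0,0]},
    {"slide": [-0.0125,-0.0335,0],"angular": [0,0,0]},
    {"slide": [-0.0125,-0.0335,0],"angular": [0,0,0]},
    {"slide": [-0.0125,-0.0335,0],"angular": [0,0,0]},
    {"slide": [-0.0125,-0.0335,0],"angular": [0,0,0]},
    {"slide": [-0.0125,-0.0335,0],"angular": [0,0,0]},
    {"slide": [-0.0065,-0.017,0],"angular": [0,0,0]},
  ],
)

```text
time: 2.18
position: [0.577, 0.0807, 0.3036]
ee_rot: [[-0.96, -0.28, 0.001], [-0.28, 0.96, -0.002], [-0.0, -0.002, -1.0]]
wrist_force: [0.1, -0.3, 1.3]
opening: 0.001
grasp_force: 0.0
```

```bash
python3 st.py
```

```text
t 2.1833 rig TCP [ 31.5  -9.9 303.6] tip z 230.6 open 0.0005544161875340439 F rig [ 0.  -0.3  1.3] F 1.3
rot vs rig [[-1.0, 0.005, 0.0], [0.005, 1.0, -0.002], [-0.0, -0.002, -1.0]]
```

Call:
jog_arm(
  steps=[
    {"slide": [0,-0.005,0.015],"angular": [0,0,0]},
    {"slide": [0,0,0.03],"angular": [0,0,0]},
    {"slide": [0,0,0.03],"angular": [0,0,0]},
    {"slide": [0,0,0.015],"angular": [0,0,0]},
    {"slide": [0,0,0],"angular": [0,0,0]},
    {"slide": [0,0,0],"angular": [0,0,0]},
  ],
)

```text
time: 2.68
position: [0.5761, 0.0806, 0.2132]
ee_rot: [[-0.959, -0.284, -0.002], [-0.284, 0.959, -0.001], [0.002, 0.0, -1.0]]
wrist_force: [0.6, -0.2, 0.1]
opening: 0.0
grasp_force: 0.0
```

```bash
python3 st.py
```

```text
t 2.6833 rig TCP [ 30.6  -9.8 213.2] tip z 140.2 open 0.00038703189382864486 F rig [ 0.5 -0.3  0.1] F 0.6
rot vs rig [[-1.0, -0.0, -0.002], [-0.0, 1.0, 0.0], [0.002, 0.0, -1.0]]
```

Call:
jog_arm(
  steps=[
    {"slide": [-0.007,-0.013,0],"angular": [0,0,0]},
    {"slide": [0,0,0],"angular": [0,0,0]},
    {"slide": [0,0,0.02],"angular": [0,0,0]},
    {"slide": [0,0,0.02],"angular": [0,0,0]},
    {"slide": [0,0,0.015],"angular": [0,0,0]},
    {"slide": [0,0,0],"angular": [0,0,0]},
    {"slide": [0,0,0],"angular": [0,0,0]},
  ],
)

```text
time: 3.27
position: [0.5875, 0.0698, 0.1595]
ee_rot: [[-0.959, -0.284, 0.001], [-0.284, 0.959, -0.0], [-0.001, -0.0, -1.0]]
wrist_force: [-0.1, -0.3, 0.7]
opening: 0.005
grasp_force: 0.0
```

```bash
python3 st.py
python3 - <<'E'
from rig import grab_frame
import cv2
a=[cv2.resize(grab_frame(n)['color'][y:y+190,x:x+210],None,fx=1.9*1,fy=1.9,interpolation=cv2.INTER_CUBIC) for n,(x,y) in [('scene',(240,100)),('side',(130,90))]]
cv2.imwrite('pics/c1.png',cv2.hconcat(a))
E
```

```text
t 3.2667 rig TCP [ 38.5 -23.4 159.5] tip z 86.5 open 0.005219664180848792 F rig [-0.1 -0.2  0.7] F 0.8
rot vs rig [[-1.0, 0.0, 0.001], [0.0, 1.0, -0.0], [-0.001, -0.0, -1.0]]
```

View pics/c1.png

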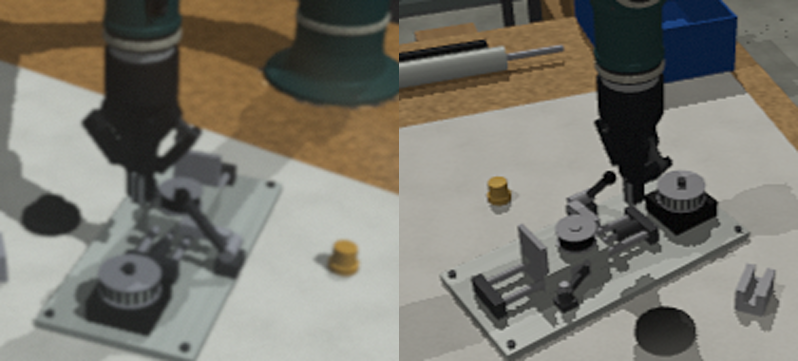

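The closed fingers stand on the -y side of the knob, over the rig; the knob is at (183,200) in the left half and (608,178) in the right half. Next I sweep towards +y.

Call:
jog_arm(
  steps=[
    {"slide": [0,0.005,0],"angular": [0,0,0]},
    {"slide": [0,0.008,0],"angular": [0,0,0]},
    {"slide": [0,0.008,0],"angular": [0,0,0]},
    {"slide": [0,0.008,0],"angular": [0,0,0]},
    {"slide": [0,0.008,0],"angular": [0,0,0]},
    {"slide": [0,0.008,0],"angular": [0,0,0]},
    {"slide": [0,0.008,0],"angular": [0,0,0]},
    {"slide": [0,0.008,0],"angular": [0,0,0]},
    {"slide": [0,0.008,0],"angular": [0,0,0]},
    {"slide": [0,0.008,0],"angular": [0,0,0]},
    {"slide": [0,0.008,0],"angular": [0,0,0]},
    {"slide": [0,0.008,0],"angular": [0,0,0]},
    {"slide": [0,0.008,0],"angular": [0,0,0]},
    {"slide": [0,0.008,0],"angular": [0,0,0]},
    {"slide": [0,0,0],"angular": [0,0,0]},
  ],
)

```text
time: 4.62
position: [0.5546, 0.1772, 0.1583]
ee_rot: [[-0.958, -0.287, -0.002], [-0.287, 0.958, 0.001], [0.002, 0.001, -1.0]]
wrist_force: [-0.4, 1.2, -0.2]
opening: 0.002
grasp_force: 0.0
```

```bash
python3 st.py
```

```text
t 4.6167 rig TCP [ 37.3  88.9 158.3] tip z 85.3 open 0.0022434128580926657 F rig [-0.   1.2 -0.2] F 1.2
rot vs rig [[-1.0, -0.003, -0.002], [-0.003, 1.0, 0.001], [0.002, 0.001, -1.0]]
```

Call:
jog_arm(
  steps=[
    {"slide": [0,0.003,0],"angular": [0,0,0]},
    {"slide": [0,0.003,0],"angular": [0,0,0]},
    {"slide": [0,0.003,0],"angular": [0,0,0]},
    {"slide": [0,0.002,0],"angular": [0,0,0]},
    {"slide": [0,0,0],"angular": [0,0,0]},
  ],
)

```text
time: 5.03
position: [0.5527, 0.1857, 0.1589]
ee_rot: [[-0.959, -0.285, -0.0], [-0.285, 0.959, 0.0], [-0.0, 0.0, -1.0]]
wrist_force: [-0.3, -0.5, 0.2]
opening: 0.0
grasp_force: 0.2
```

```bash
python3 st.py
python3 - <<'E'
from rig import grab_frame
from h import *
a=[]
for n,(x,y) in [('scene',(260,140)),('side',(150,120))]:
    f=grab_frame(n);im=cv2.resize(f['color'][y:y+140,x:x+150],None,fx=2.6,fy=2.6,interpolation=cv2.INTER_CUBIC)
    for c in (1.1,1.35,1.6):
        t=c-.8;u=(proj(f,W((34,75+80*np.sin(t),40+80*np.cos(t))))-[x,y])*2.6;cv2.circle(im,(int(u[0]),int(u[1])),2,(0,0,255),-1)
    a.append(im)
cv2.imwrite('pics/c2.png',cv2.hconcat(a))
E
```

```text
t 5.0333 rig TCP [ 38.   97.6 158.9] tip z 85.9 open 0.0003474584583570006 F rig [-0.4 -0.5  0.2] F 0.6
rot vs rig [[-1.0, -0.001, 0.0], [-0.001, 1.0, 0.0], [-0.0, 0.0, -1.0]]
```

View pics/c2.png

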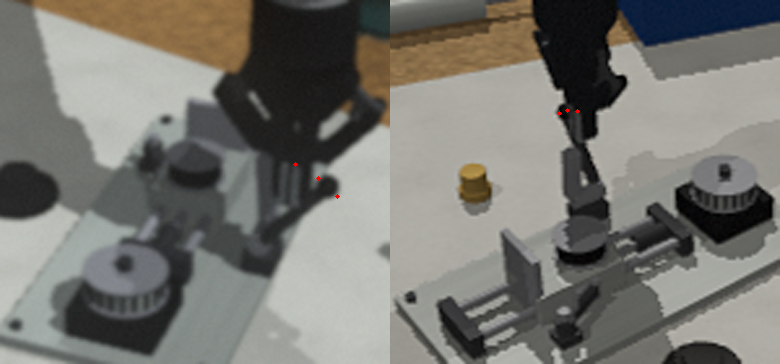

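The knob at (327,186) in the left half lies between the marks for 1.35 and 1.6 rad, so the lever is free but not yet at its stop. I push on gently to the stop.

Call:
jog_arm(
  steps=[
    {"slide": [0,0.002,0],"angular": [0,0,0]},
    {"slide": [0,0.002,0],"angular": [0,0,0]},
    {"slide": [0,0.002,0],"angular": [0,0,0]},
    {"slide": [0,0,0],"angular": [0,0,0]},
    {"slide": [0,0,0],"angular": [0,0,0]},
  ],
)

```text
time: 5.55
position: [0.5511, 0.1914, 0.1589]
ee_rot: [[-0.959, -0.285, 0.0], [-0.285, 0.959, 0.0], [-0.0, 0.0, -1.0]]
wrist_force: [0.5, -0.2, 0.8]
opening: -0.002
grasp_force: 0.3
```

```bash
python3 st.py
```

```text
t 5.55 rig TCP [ 38.  103.6 158.9] tip z 85.9 open -0.002234452824310979 F rig [ 0.5 -0.3  0.8] F 0.9
rot vs rig [[-1.0, -0.001, 0.0], [-0.001, 1.0, 0.0], [-0.0, 0.0, -1.0]]
```

Call:
jog_arm(
  steps=[
    {"slide": [0,0.002,0],"angular": [0,0,0]},
    {"slide": [0,0.001,0],"angular": [0,0,0]},
    {"slide": [0,0,0],"angular": [0,0,0]},
    {"slide": [0,0,0],"angular": [0,0,0]},
  ],
)

```text
time: 5.88
position: [0.5502, 0.1941, 0.1589]
ee_rot: [[-0.959, -0.285, -0.0], [-0.285, 0.959, 0.0], [-0.0, 0.0, -1.0]]
wrist_force: [0.5, -1.6, -0.8]
opening: 0.001
grasp_force: 0.3
```

```bash
python3 st.py
```

```text
t 5.8833 rig TCP [ 38.  106.4 158.9] tip z 85.9 open 0.0008569161974783476 F rig [ 0.  -1.7 -0.8] F 1.8
rot vs rig [[-1.0, -0.001, 0.0], [-0.001, 1.0, 0.0], [-0.0, 0.0, -1.0]]
```

Call:
jog_arm(
  steps=[
    {"slide": [0,-0.015,0],"angular": [0,0,0]},
    {"slide": [0,0,-0.03],"angular": [0,0,0]},
    {"slide": [0,0,-0.03],"angular": [0,0,0]},
    {"slide": [0,0,-0.02],"angular": [0,0,0]},
    {"slide": [0.023,-0.013,0],"angular": [0,0,0]},
    {"slide": [0.023,-0.013,0],"angular": [0,0,0]},
    {"slide": [0.023,-0.013,0],"angular": [0,0,0]},
    {"slide": [0.023,-0.013,0],"angular": [0,0,0]},
    {"slide": [0.023,-0.013,0],"angular": [0,0,0]},
    {"slide": [0.023,-0.013,0],"angular": [0,0,0]},
    {"slide": [0.025,-0.013,0],"angular": [0,0,0]},
    {"slide": [0,0,0],"angular": [0,0,0]},
    {"slide": [0,0,0],"angular": [0,0,0]},
  ],
)

```text
time: 6.97
position: [0.4235, 0.0455, 0.2392]
ee_rot: [[-0.959, -0.283, 0.001], [-0.283, 0.959, 0.001], [-0.001, 0.001, -1.0]]
wrist_force: [0.7, 0.6, 0.3]
opening: -0.001
grasp_force: 0.0
```

```bash
python3 st.py
python3 - <<'E'
from rig import grab_frame
from h import *
a=[]
for n,(x,y) in [('scene',(260,140)),('side',(150,120))]:
    f=grab_frame(n);im=cv2.resize(f['color'][y:y+140,x:x+150],None,fx=2.6,fy=2.6,interpolation=cv2.INTER_CUBIC)
    for c in (1.1,1.35,1.6):
        t=c-.8;u=(proj(f,W((34,75+80*np.sin(t),40+80*np.cos(t))))-[x,y])*2.6;cv2.circle(im,(int(u[0]),int(u[1])),2,(0,0,255),-1)
    a.append(im)
cv2.imwrite('pics/c3.png',cv2.hconcat(a))
E
```

```text
t 6.9667 rig TCP [-1.257e+02 -1.000e-01  2.392e+02] tip z 166.2 open -0.0007834146780167705 F rig [0.9 0.3 0.3] F 1.0
rot vs rig [[-1.0, 0.001, 0.001], [0.001, 1.0, 0.001], [-0.001, 0.001, -1.0]]
```

View pics/c3.png

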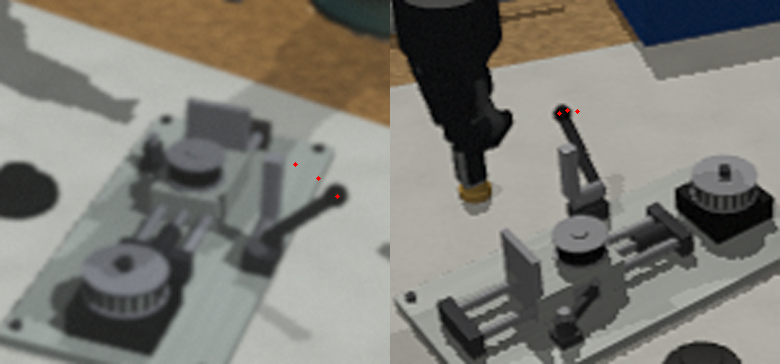

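The knob at (337,196) in the left half sits on the 1.6 rad mark, so the lever is fully over. Next I descend behind the plate.

Call:
jog_arm(
  steps=[
    {"slide": [0,0,0.02],"angular": [0,0,0]},
    {"slide": [0,0,0.03],"angular": [0,0,0]},
    {"slide": [0,0,0.03],"angular": [0,0,0]},
    {"slide": [0,0,0.02],"angular": [0,0,0]},
    {"slide": [0,0,0.013],"angular": [0,0,0]},
    {"slide": [0,0,0],"angular": [0,0,0]},
    {"slide": [-0.005,0,0],"angular": [0,0,0]},
    {"slide": [-0.005,0,0],"angular": [0,0,0]},
    {"slide": [-0.003,0,0],"angular": [0,0,0]},
    {"slide": [0,0,0],"angular": [0,0,0]},
    {"slide": [0,0,0],"angular": [0,0,0]},
  ],
)

```text
time: 7.98
position: [0.4373, 0.0499, 0.1267]
ee_rot: [[-0.959, -0.285, 0.002], [-0.285, 0.959, 0.0], [-0.002, -0.0, -1.0]]
wrist_force: [-0.1, 0.1, 0.3]
opening: 0.003
grasp_force: 0.0
```

```bash
python3 st.py
```

```text
t 7.9833 rig TCP [-111.2    0.2  126.7] tip z 53.7 open 0.002760103717869594 F rig [-0.   0.1  0.3] F 0.3
rot vs rig [[-1.0, -0.001, 0.002], [-0.001, 1.0, -0.0], [-0.002, -0.0, -1.0]]
```

Call:
jog_arm(
  steps=[
    {"slide": [-0.002,0,0],"angular": [0,0,0]},
    {"slide": [-0.002,0,0],"angular": [0,0,0]},
    {"slide": [-0.002,0,0],"angular": [0,0,0]},
    {"slide": [-0.002,0,0],"angular": [0,0,0]},
    {"slide": [0,0,0],"angular": [0,0,0]},
    {"slide": [0,0,0],"angular": [0,0,0]},
  ],
)

```text
time: 8.48
position: [0.4432, 0.0516, 0.1256]
ee_rot: [[-0.959, -0.284, -0.003], [-0.284, 0.959, -0.0], [0.003, 0.0, -1.0]]
wrist_force: [-5.4, -2.2, 5.0]
opening: 0.0
grasp_force: 2.6
```

```bash
python3 st.py
```

```text
t 8.4833 rig TCP [-105.1    0.2  125.6] tip z 52.6 open 0.0003558005581391641 F rig [-5.8 -0.5  5. ] F 7.6
rot vs rig [[-1.0, -0.0, -0.003], [-0.0, 1.0, 0.0], [0.003, 0.0, -1.0]]
```

Call:
jog_arm(
  steps=[
    {"slide": [-0.002,0,0],"angular": [0,0,0]},
    {"slide": [-0.002,0,0],"angular": [0,0,0]},
    {"slide": [-0.002,0,0],"angular": [0,0,0]},
    {"slide": [-0.002,0,0],"angular": [0,0,0]},
    {"slide": [-0.002,0,0],"angular": [0,0,0]},
    {"slide": [-0.002,0,0],"angular": [0,0,0]},
    {"slide": [-0.002,0,0],"angular": [0,0,0]},
    {"slide": [-0.002,0,0],"angular": [0,0,0]},
    {"slide": [-0.002,0,0],"angular": [0,0,0]},
    {"slide": [-0.002,0,0],"angular": [0,0,0]},
    {"slide": [0,0,0],"angular": [0,0,0]},
    {"slide": [0,0,0],"angular": [0,0,0]},
  ],
)

```text
time: 9.48
position: [0.4602, 0.0566, 0.1253]
ee_rot: [[-0.959, -0.284, -0.008], [-0.284, 0.959, -0.001], [0.008, 0.001, -1.0]]
wrist_force: [-10.2, -2.5, 8.7]
opening: -0.002
grasp_force: 5.6
```

```bash
python3 st.py
```

```text
t 9.4833 rig TCP [-8.730e+01  1.000e-01  1.253e+02] tip z 52.3 open -0.0024628110326778405 F rig [-10.5   0.5   8.7] F 13.6
rot vs rig [[-1.0, 0.0, -0.008], [0.0, 1.0, 0.001], [0.008, 0.001, -1.0]]
```

Call:
jog_arm(
  steps=[
    {"slide": [-0.002,0,0],"angular": [0,0,0]},
    {"slide": [-0.002,0,0],"angular": [0,0,0]},
    {"slide": [-0.002,0,0],"angular": [0,0,0]},
    {"slide": [-0.002,0,0],"angular": [0,0,0]},
    {"slide": [-0.002,0,0],"angular": [0,0,0]},
    {"slide": [-0.001,0,0],"angular": [0,0,0]},
    {"slide": [0,0,0],"angular": [0,0,0]},
    {"slide": [0,0,0],"angular": [0,0,0]},
    {"slide": [0,0,0],"angular": [0,0,0]},
  ],
)

```text
time: 10.23
position: [0.4708, 0.0598, 0.1252]
ee_rot: [[-0.959, -0.284, -0.007], [-0.284, 0.959, -0.001], [0.007, 0.001, -1.0]]
wrist_force: [-9.5, -3.1, 6.7]
opening: -0.003
grasp_force: 5.2
```

```bash
python3 st.py
python3 - <<'E'
from rig import grab_frame
from h import *
a=[]
for n,(x,y) in [('scene',(260,140)),('side',(150,150))]:
    f=grab_frame(n);im=cv2.resize(f['color'][y:y+140,x:x+150],None,fx=2.6,fy=2.6,interpolation=cv2.INTER_CUBIC)
    for p in [(-39,-34,41)]+[(-32+s,0,68) for s in (0,24,33)]:
        u=(proj(f,W(p))-[x,y])*2.6;cv2.circle(im,(int(u[0]),int(u[1])),2,(0,0,255),-1)
    a.append(im)
    np.savez(f'{n}9.npz',**f)
cv2.imwrite('pics/c4.png',cv2.hconcat(a))
E
```

```text
t 10.2333 rig TCP [-7.630e+01  1.000e-01  1.252e+02] tip z 52.2 open -0.00286623350970254 F rig [-10.   -0.3   6.7] F 12.0
rot vs rig [[-1.0, 0.0, -0.007], [0.0, 1.0, 0.001], [0.007, 0.001, -1.0]]
```

View pics/c4.png

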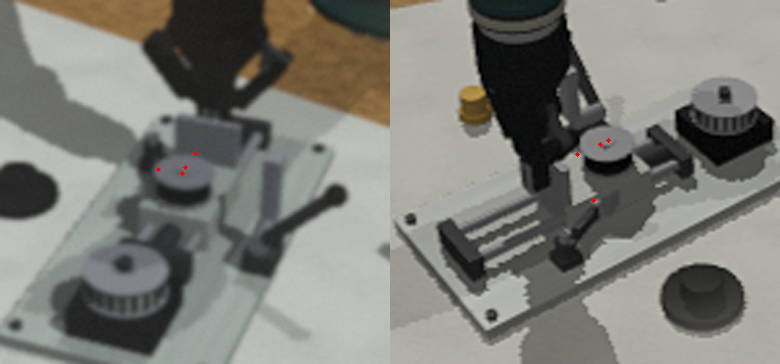

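The idler disc in the side half is centred at (607,144), near the 33 mm mark. The pawl tip is at its dropped-in mark (594,200), and the force fell after the click. I add 5 mm for margin.

Call:
jog_arm(
  steps=[
    {"slide": [-0.002,0,0],"angular": [0,0,0]},
    {"slide": [-0.002,0,0],"angular": [0,0,0]},
    {"slide": [-0.001,0,0],"angular": [0,0,0]},
    {"slide": [0,0,0],"angular": [0,0,0]},
    {"slide": [0,0,0],"angular": [0,0,0]},
    {"slide": [0,0,0],"angular": [0,0,0]},
  ],
)

```text
time: 10.83
position: [0.4753, 0.0611, 0.1251]
ee_rot: [[-0.959, -0.284, -0.008], [-0.284, 0.959, -0.001], [0.008, 0.001, -1.0]]
wrist_force: [-10.8, -2.3, 6.9]
opening: 0.004
grasp_force: 5.7
```

```bash
python3 st.py
python3 - <<'E'
from rig import grab_frame
from h import *
# carriage travel: shift of the idler's top disc, depth points at z~68 near the rig's centre line
for n in ('scene','side'):
    for f in (dict(np.load(f'{n}0.npz')),grab_frame(n)):
        P=(cloud(f)-C0)@R0()*1000
        m=(abs(P[...,2]-67)<4)&(abs(P[...,1])<32)&(P[...,0]>-80)&(P[...,0]<45)&(f['depth']>0)
        q=P[m];print(n,m.sum(),np.percentile(q[:,0],[2,50,98]).round(1))
E
```

```text
t 10.8333 rig TCP [-7.160e+01  1.000e-01  1.251e+02] tip z 52.1 open 0.004132942873104809 F rig [-11.    0.9   6.9] F 13.0
rot vs rig [[-1.0, 0.0, -0.008], [0.0, 1.0, 0.001], [0.008, 0.001, -1.0]]
scene 182 [-55.8 -34.2  -9.6]
scene 329 [-56.1  -2.7  25. ]
side 231 [-55.8 -34.2 -10.7]
side 264 [-75.3  -3.4  23.4]
```

```bash
python3 -c "
from rig import manip;print(manip.close_job())"
```

```text
the job is handed in; nothing more can be done
None
```

The lever is fully over at its outer stop, and I handed the job in with the arm holding the carriage at about 34 mm, past the 24 mm click and short of the end stop, pushing with about 11 N; the loose parts were not touched.

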